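# Shut the washer organiser and push it into the corner stop

### The arm

A 6-joint arm with a two-finger parallel gripper is mounted at the origin on the work surface. World frame = base frame: x ahead of the robot, y to its left, z up, the work surface at z = 0. Lengths are in m, angles in rad, forces in N, time in s.
With the tool pointing down it reaches from about 0.35 to 0.775 m from the base axis. Payload 5.5 kg.
Tool frame: the origin (TCP) lies on the centre line of the jaws, within the pads' length; the fingertips stand 8 mm ahead of it and the grasp point (between the pads) lies 11 mm behind it; z points along the fingers, y is the direction in which the jaws open and shut (so a half turn about z gives the same grasp; the last joint's range is limited). The gripper opens to 85 mm and grips with 20 to 120 N. Pads are 22 mm wide; open, the fingers measure 114 mm over their backs; the gripper's body (76 mm by 85 mm) begins 54 mm behind the grasp point. The pads swing forward as they close: fully open they stand 13 mm farther back than shut.
Start: joints at [1.06, 0.313, 0.046, 1.304, 0, 1.431], TCP at [0.208, 0.536, 0.239] pointing down, gripper open.
Joint ranges: [-2.76, 2.76], [-0.86, 1.69], [-1.03, 1.26], [-2.2, 2.34], [-1.47, 1.5], [-3.14, 3.14]. Speed limits (rad/s): [2.57, 2.57, 3.14, 3.14, 3.14, 3.14].

### API

Orientations are given as a unit quaternion [w, x, y, z].
In Python, from workcell import env gives the robot as it stands. The module is installed in compiled form; this text tells all that it offers.
- The arm moves only by the tool play_rows, never from a script. Its argument "steps" is a list of rows, each an object with "claw": the closure in counts, from 0 (fully open) to 255 (shut); "dp": the shift along the tool's x, y, z in m, a list of three; "angular": the turn, a rotation vector about the tool's x, y, z in degrees, a list of three. In form: [{"claw": claw, "dp": [dx, dy, dz], "angular": [wx, wy, wz]}, ...]. A call has exactly 8 rows; each row shifts and turns the commanded pose from where the row before left it, along the tool's axes as they then stand; what a row does not reach is not made up. A row lasts 1/12 s, in which the tool goes at most 41.7 mm and 7.16 degrees, less where a joint would pass 70% of its speed; a pose out of reach is approached as far as the arm can. A call is refused whole if a number of a shift passes 0.0417 or a number of a turn 7.16, either way. A call with a gripper value outside its range is refused whole. The fingers move at their own pace and stop on an object; "force" is the grip in N (left out, the last holds). Time passes only in rows, so rows that do not move let the fingers close, or fill a call up. It gives the time, the measured TCP pose, the force and the opening at its end, in the units of the state.
- env.get_state(): the state, without advancing time (a new reading comes with each control period).
- env.read_camera(name): name is "scene" or "top" or "wrist"; returns (picture, depth): 384x512x3 uint8, red, green, blue; 384x512 float32, m along the optical axis (not along the pixel's ray), 0 where there is no reading.
- env.calibration(name): a dict with "fx", "fy", "cx", "cy" (pixels), "world_from_camera" (4x4, takes a point from camera to world coordinates); the wrist camera has in their place "hand_eye" (4x4, takes a point from camera to tool coordinates, whose origin is the TCP and whose axes are the flange's). Camera axes: x right, y down, z forward; pixel columns grow to the right and rows downward; lengths in m; the calibration is good to about 2 mm. A picture is of the moment at which its call begins: read the wrist's pose just before it. calibration takes no time and is no camera call.
- env.hand_in(): hands the job in, once; it reports no verdict.
The state is a dict: "clock": time; "joint_pos": joint angles; "qvel": joint speeds; "tau": joint torques, N m; "tcp_pos": TCP position; "orientation": TCP orientation; "wrist_force": force on the tool from outside, world axes, zero at the start; "ft_torque": the same for the moment, N m; "finger_gap": finger opening in m.
Only numpy, scipy, OpenCV 4.12 (cv2) and the standard library are available. Lean on these libraries where they do the work, as an engineer would, in place of code of your own. Each camera call takes 0.05 s, during which the arm holds its last target. There are 200 camera calls.

### The job

Rain is blowing in under the awning: first shut the raised flap of the washer organiser, then push the organiser along the bench into the aluminium corner stop until it sits flush against both rails, with the flap still shut. Use the fingers only to push: the organiser must not be lifted or tipped, and the tray, torch, screwdriver and spool must stay where they are.

Things in the scene. Friction and masses are not known exactly. Their poses are not given: they have to be found in the camera images.
- organiser: Loose grey washer organiser: open box of 8 compartments, 110 mm along x, 160 along y, walls 45 high (50 with the flap shut), 0.4-0.77 kg, ordinary friction. Origin: centre of its underside; z up; +x to the hinge side, away from the robot, towards the stop's back rail. Starts 50-90 mm short of the back rail's line and 50-100 mm short of the side rail's, up to 0.3 rad askew (gaps as if square).
- flap (a joint): Organiser's flap, rad: 0 shut, starts raised at 1.1-1.6 (1.57 upright), limit 1.8. White panel, 105 mm hinge to free edge, 158 wide, 3 thick. Hinge line along the organiser's y at x = 52, z = 47 mm; at angle a the panel runs from it in direction (-cos a, 0, sin a), its 3 mm on the outer side. Stiff hinge: stays at any angle, must be pushed down all the way; under 2 N at the edge moves it.
- flap_edge (a point): Middle of the free edge of the flap, on its outer (upper when shut) face.
- stop: Fixed corner stop: two aluminium angle rails 25 mm high, 4 thick, with flat feet on the outer sides. Origin: inner corner of the rails' inner faces, on the bench. Back rail runs 250 mm along -y, side rail 150 mm along -x. The organiser goes in the quarter x < 0, y < 0; fully home its centre is at x = -55, y = -80 mm, axes parallel to the stop's.
- tray: Bystander: loose shallow stainless steel tray, 170 x 220 mm, 22 mm high, flat on the bench beyond the stop's side rail. Origin: centre of its underside.
- torch: Bystander: brushed aluminium torch standing on its lens end, 112 mm tall with its tail press button on top, head 38 mm and barrel 26 mm in diameter. Origin: centre of its foot.
- spool: Bystander: bare birch spool standing on end, 52 mm in diameter, 64 mm tall. Origin: centre of its underside.
- screwdriver: Bystander: red-handled screwdriver lying on the bench. Origin: under its middle; x along the tool.
There are look-alikes about, which are no part of the job. There is more than one size of the organiser; the job needs the middle-sized.

How it is judged:
On the way, in this order (a step that is already met when the one before it is completed fails the run):
1. the flap is shut (value of joint flap below 0.08 rad), for 0.2 s.
2. the organiser is flush against both rails with the flap shut (x of organiser in the frame of stop between -0.06 and -0.052 m and y of organiser in the frame of stop between -0.085 and -0.077 m and angle between the x axis of organiser and the x axis of stop, either way round below 0.045 rad and value of joint flap below 0.08 rad), for 0.2 s.
At the end, for the whole second after the job is handed in: Flap within 0.08 rad of shut; organiser flat on the bench and at rest, its centre within 5 mm (back rail) and 5 mm (side rail) of fully home, and square to the stop within 0.045 rad (all of step 2 and height (world z) of organiser below 0.005 m and angle between organiser's own z axis and vertical below 0.05 rad and linear speed of organiser below 0.01 m/s); the robot touches nothing.
It fails at once if the organiser is slid more than 40 mm with its flap still up (distance of organiser from where it was at the start of the episode above 0.04 m and value of joint flap above 0.5 rad).
It fails at once if the organiser is lifted (10 mm) or tipped (0.2 rad) (height (world z) of organiser above 0.01 m or angle between organiser's own z axis and vertical above 0.2 rad).
It fails at once if a bystander is moved by more than 20 mm, or the torch or spool is knocked over (distance of any of tray, torch, spool, screwdriver from where it was at the start of the episode above 0.02 m or angle between any of torch, spool's own z axis and vertical above 0.5 rad).
It also fails if it takes over 72 s, if anything falls off the work surface, if the arm or the gripper's body presses on something with over 40 N, if the wrist force passes 120 N, or if a joint passes its speed limit or range.

## Working session

There is one attempt and no reset: what is moved stays moved. The work goes in short steps, Python scripts to look and compute and a tool call to move; the robot and the scene stay as the last step left them, time stands still between calls to the robot, and variables do not carry over. Pictures are saved under pics/ and viewed, about 8 in all and at most 12, crops included, and the job is handed in when it is done.

Besides the shell and the picture viewer there is one more tool, called after ">>>" in YAML: its name, and indented under it one key for each argument. play_rows: Moves the arm, as the interface text tells. Its arguments: {"type":"object","properties":{"steps":{"type":"array","items":{"type":"object","properties":{"claw":{"type":"number"},"dp":{"type":"array","items":{"type":"number"}},"angular":{"type":"array","items":{"type":"number"}}}}},"force":{"type":"number"}},"required":["steps"]}

```bash
mkdir -p pics
cat > h.py <<'E'
import numpy as np, cv2
from workcell import env
def snap(n,save=None):
    p,d=env.read_camera(n); c=env.calibration(n)
    if save: cv2.imwrite('pics/'+save,p[:,:,::-1])
    return p,d,c
def cloud(d,c):
    v,u=np.mgrid[:d.shape[0],:d.shape[1]]
    P=np.stack([(u-c['cx'])/c['fx']*d,(v-c['cy'])/c['fy']*d,d,np.ones_like(d)],-1)
    W=P@np.array(c['world_from_camera']).T
    W=W[...,:3]; W[d==0]=np.nan
    return W
E
python3 - <<'E'
from h import *
print(env.get_state())
for n in('top','scene'):
    p,d,c=snap(n); np.savez(n+'0.npz',p=p,d=d,W=cloud(d,c)); print(n,c)
    cv2.imwrite(f'pics/{n}0.png',cv2.resize(p[:,:,::-1],(768,576)))
E
```

```text
{'clock': 0.0, 'joint_pos': array([1.06041419e+00, 3.13997565e-01, 4.49584250e-02, 1.30357529e+00,
       6.85995662e-07, 1.43121536e+00]), 'qvel': array([ 0.00035379,  0.00053554, -0.00014513,  0.00062118, -0.00215002,
       -0.00077641]), 'tau': array([ 6.60348951e-05, -4.80626321e+01,  2.98532993e+01,  1.95262913e-02,
       -2.96486462e-05, -5.70678907e-06]), 'tcp_pos': array([0.20811226, 0.53548506, 0.23840205]), 'orientation': array([-2.90577929e-04,  1.84340192e-01,  9.82862079e-01, -8.61361070e-04]), 'wrist_force': array([ 0.66067986, -0.63657679,  0.69120699]), 'ft_torque': array([ 0.0427671 , -0.00577638,  0.01114961]), 'finger_gap': 0.085352479100546}
top {'fx': 490.2727601152735, 'fy': 490.2727601152735, 'cx': 254.41426354274205, 'cy': 188.52942294043527, 'world_from_camera': array([[ 0.02775113, -0.99194127,  0.12362194,  0.37214638],
       [-0.99948836, -0.02556722,  0.01921789,  0.02311847],
       [-0.01590235, -0.12409201, -0.99214328,  1.33309021],
       [ 0.        ,  0.        ,  0.        ,  1.        ]])}
scene {'fx': 363.35834033933924, 'fy': 363.35834033933924, 'cx': 256.4858236096791, 'cy': 191.82047128991823, 'world_from_camera': array([[-0.4666459 ,  0.74596627, -0.47515883,  1.09668418],
       [ 0.88436346,  0.40080733, -0.23927964,  0.31700752],
       [ 0.0119526 , -0.53187198, -0.84674042,  1.1267009 ],
       [ 0.        ,  0.        ,  0.        ,  1.        ]])}
```

View pics/top0.png

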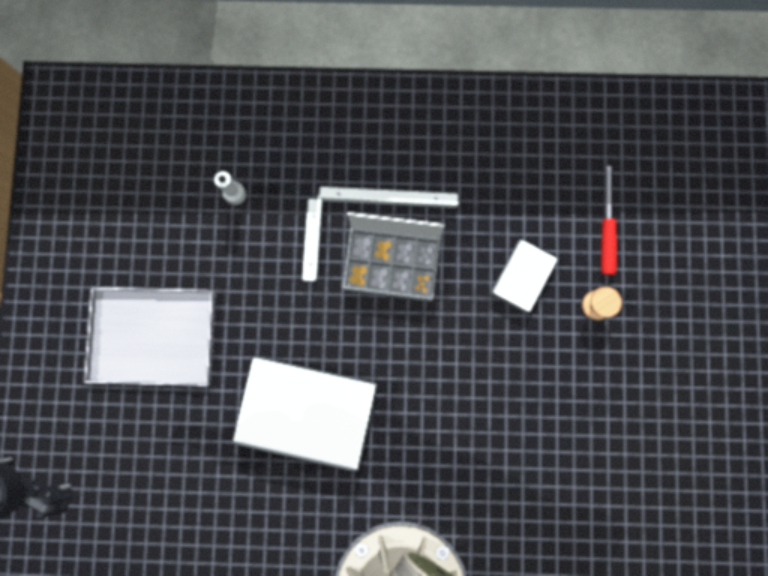

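View pics/scene0.png

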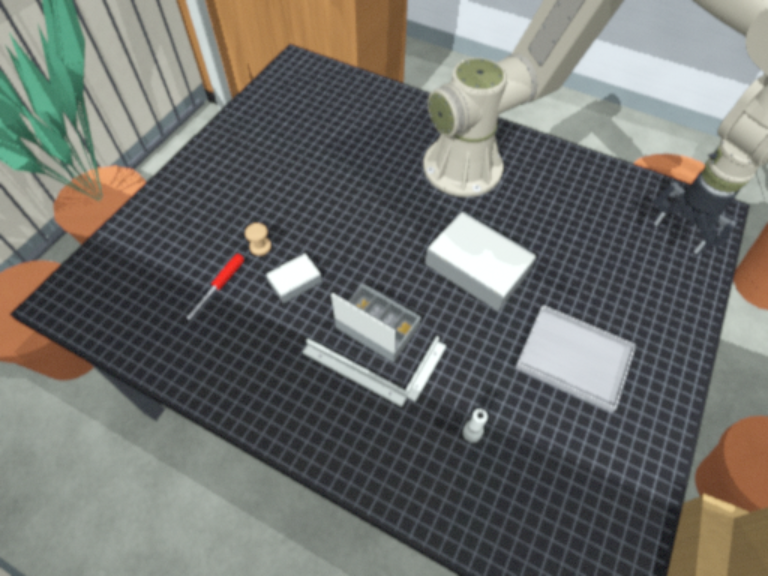

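The top picture shows the organiser at about (395,255), its flap raised on the far side. The stop's corner is near (318,198), with the side rail to the left (+y). The large and small look-alikes are at (305,413) and (525,275). The torch is at (230,190), the tray at (150,337), the spool at (603,303) and the screwdriver at (610,230). The scene view agrees.

Run:
```python
from h import *
for n in('top','scene'):
    f=np.load(n+'0.npz'); W=f['W'];
    print(n,'bench z',np.nanmedian(W[...,2]))
T=np.load('top0.npz');W=T['W'];p=T['p']
def box(x0,y0,x1,y1): # 768-scale
    return W[int(y0/1.5):int(y1/1.5),int(x0/1.5):int(x1/1.5)].reshape(-1,3)
def rect(P,lab):
    r=cv2.minAreaRect((P[:,:2]*1000).astype(np.float32)); print(lab,len(P),'c',np.round(r[0],1),'size',np.round(r[1],1),'ang',round(r[2],2),'z',np.round(np.percentile(P[:,2],[5,50,95])*1000))
Z=lambda P,a,b:P[(P[:,2]>a)&(P[:,2]<b)]
rect(Z(box(315,180,465,212),.018,.032),'back')
rect(Z(box(298,195,324,285),.018,.032),'side')
rect(Z(box(335,205,455,305),.036,.056),'organiser walls')
rect(Z(box(335,205,455,305),.065,.2),'flap')
rect(Z(box(220,345,390,480),.03,.2),'big')
rect(Z(box(480,230,570,320),.02,.2),'small')
rect(Z(box(210,165,250,210),.01,.2),'torch')
# flap from scene
S=np.load('scene0.npz')['W'].reshape(-1,3)
o=Z(box(335,205,455,305),.036,.056).mean(0); print(o)
for W2 in (W.reshape(-1,3),S):
  F=W2[(np.linalg.norm(W2[:,:2]-o[:2],axis=1)<.13)&(W2[:,2]>.065)]
  m=F.mean(0); n=np.linalg.svd(F-m)[2][2]; print('flap plane',len(F),m,n,'ztop',np.percentile(F[:,2],[95,99]))
c=p[110:215,190:315]; cv2.imwrite('pics/c1.png',cv2.resize(c[:,:,::-1],None,fx=6,fy=5.7,interpolation=cv2.INTER_CUBIC))
```

```text
top bench z -0.0004750426070150304
scene bench z -0.0013235252345755733
back 202 c [689.3  43.8] size [ 28.7 251. ] ang 4.28 z [19. 24. 29.]
side 101 c [617.8 166.8] size [  9.1 152.7] ang 88.43 z [20. 25. 29.]
organiser walls 477 c [569.2  32.6] size [160.1 109.1] ang 84.18 z [37. 43. 52.]
flap 540 c [624.2  27. ] size [157.5   6.4] ang 84.58 z [ 70. 117. 153.]
big 4983 c [303.  173.9] size [216.1 149.8] ang 79.09 z [62. 67. 71.]
small 1116 c [ 554.9 -205.1] size [ 74.1 107.8] ang 62.91 z [28. 33. 37.]
torch 243 c [696.  322.6] size [29.9 36.9] ang 64.41 z [ 19.  68. 113.]
[0.5724544  0.03269911 0.04368065]
flap plane 540 [0.62337144 0.02649843 0.11529208] [-0.99460945  0.09982208  0.02806394] ztop [0.15272826 0.15525287]
flap plane 532 [0.62241688 0.02837499 0.11242416] [ 0.99474768 -0.10084339 -0.01754035] ztop [0.15186169 0.15405973]
```

View pics/c1.png

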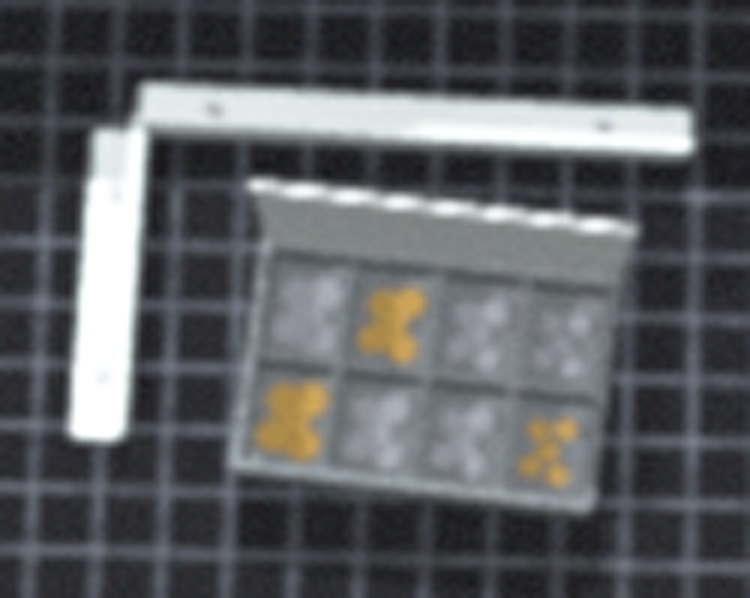

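Run:
```python
from h import *
def pts(n):
    return np.load(n+'0.npz')['W'].reshape(-1,3)
for n in('top','scene'):
    P=pts(n)
    for lab,b in (('back',(.655,.715,-.08,.165)),('side',(.54,.68,.15,.185))):
        Q=P[(P[:,0]>b[0])&(P[:,0]<b[1])&(P[:,1]>b[2])&(P[:,1]<b[3])&(P[:,2]>.019)&(P[:,2]<.031)]
        if lab=='back': Q=Q[Q[:,0]>.66]
        l=cv2.fitLine((Q[:,:2]).astype(np.float32),cv2.DIST_HUBER,0,.001,.001).ravel()
        a=np.degrees(np.arctan2(l[1],l[0]));m=l[2:]; nv=np.array([-l[1],l[0]]); r=(Q[:,:2]-m)@nv
        print(n,lab,len(Q),'ang',round(a,2),'pt',m,'spread mm',np.round(np.percentile(r,[2,50,98])*1000,1),'x',Q[:,0].min(),Q[:,0].max(),'y',Q[:,1].min(),Q[:,1].max())
    O=P[(abs(P[:,0]-.569)<.09)&(abs(P[:,1]-.033)<.11)&(P[:,2]>.038)&(P[:,2]<.05)]
    r=cv2.minAreaRect((O[:,:2]*1000).astype(np.float32)); print(n,r)
psi=np.radians(-5.8);ux=np.array([np.cos(psi),np.sin(psi)]);uy=np.array([-ux[1],ux[0]])
C=np.array([.569,.0326]); T=C+.095*ux; d=T-np.array([.2081,.5355]); print('T',T,'tool dx,dy',-d@ux,d@uy)
```

```text
top back 169 ang 88.41 pt [0.6891248  0.05552271] spread mm [-2.8 -0.   2.6] x 0.6833781937109981 0.6948173509968698 y -0.07686857685268099 0.16384174034118829
top side 83 ang -1.48 pt [0.61010456 0.16910939] spread mm [-1.9  0.1  2.2] x 0.5415343753783342 0.6795490733786644 y 0.16563623274278544 0.1726225208343041
top ((568.7830810546875, 32.569602966308594), (160.09921264648438, 108.50286102294922), 84.03546905517578)
scene back 127 ang 88.27 pt [0.6875294  0.07005864] spread mm [-1.9  0.1  4. ] x 0.6798662864381744 0.6909148383745929 y -0.07924497104922618 0.16237480097570958
scene side 60 ang -1.41 pt [0.61384195 0.16905017] spread mm [-2.3  0.1  1.8] x 0.5407364876346643 0.6798695621472786 y 0.1651127204607018 0.1725204616550281
scene ((566.5596313476562, 32.24151611328125), (161.6050567626953, 113.34078216552734), 84.0936279296875)
T [0.66351367 0.02299965] tool dx,dy -0.5048736596696134 -0.46385429081667223
```

>>> play_rows:
  steps:
    - {"claw": 105,"dp": [0,0,0],"angular": [0,0,-1.9]}
    - {"claw": 105,"dp": [0,0,0],"angular": [0,0,-1.9]}
    - {"claw": 105,"dp": [0,0,0],"angular": [0,0,-1.9]}
    - {"claw": 105,"dp": [0,0,0],"angular": [0,0,-1.9]}
    - {"claw": 105,"dp": [0,0,0],"angular": [0,0,-2]}
    - {"claw": 105,"dp": [0,0,0],"angular": [0,0,-2]}
    - {"claw": 105,"dp": [0,0,0],"angular": [0,0,-1.9]}
    - {"claw": 105,"dp": [0,0,0],"angular": [0,0,-1.9]}
  force: 40

```text
clock: 0.77
tcp_pos: [0.2082, 0.5357, 0.2387]
orientation: [-0.0, 0.05, 0.999, -0.001]
wrist_force: [-0.4, -0.6, -0.2]
finger_gap: 0.0501
```

>>> play_rows:
  steps:
    - {"claw": 105,"dp": [-0.021,-0.0193,0],"angular": [0,0,0]}
    - {"claw": 105,"dp": [-0.021,-0.0193,0],"angular": [0,0,0]}
    - {"claw": 105,"dp": [-0.021,-0.0193,0],"angular": [0,0,0]}
    - {"claw": 105,"dp": [-0.021,-0.0193,0],"angular": [0,0,0]}
    - {"claw": 105,"dp": [-0.021,-0.0193,0],"angular": [0,0,0]}
    - {"claw": 105,"dp": [-0.021,-0.0193,0],"angular": [0,0,0]}
    - {"claw": 105,"dp": [-0.021,-0.0193,0],"angular": [0,0,0]}
    - {"claw": 105,"dp": [-0.021,-0.0193,0],"angular": [0,0,0]}

```text
clock: 1.43
tcp_pos: [0.3602, 0.364, 0.239]
orientation: [-0.0, 0.051, 0.999, -0.0]
wrist_force: [0.2, 0.1, 0.5]
finger_gap: 0.0502
```

>>> play_rows:
  steps:
    - {"claw": 105,"dp": [-0.021,-0.0193,0],"angular": [0,0,0]}
    - {"claw": 105,"dp": [-0.021,-0.0193,0],"angular": [0,0,0]}
    - {"claw": 105,"dp": [-0.021,-0.0193,0],"angular": [0,0,0]}
    - {"claw": 105,"dp": [-0.021,-0.0193,0],"angular": [0,0,0]}
    - {"claw": 105,"dp": [-0.021,-0.0193,0],"angular": [0,0,0]}
    - {"claw": 105,"dp": [-0.021,-0.0193,0],"angular": [0,0,0]}
    - {"claw": 105,"dp": [-0.021,-0.0193,0],"angular": [0,0,0]}
    - {"claw": 105,"dp": [-0.021,-0.0193,0],"angular": [0,0,0]}

```text
clock: 2.1
tcp_pos: [0.5117, 0.1933, 0.2389]
orientation: [-0.0, 0.051, 0.999, -0.0]
wrist_force: [-0.0, -0.3, -0.3]
finger_gap: 0.0501
```

>>> play_rows:
  steps:
    - {"claw": 105,"dp": [-0.021,-0.0193,0],"angular": [0,0,0]}
    - {"claw": 105,"dp": [-0.021,-0.0193,0],"angular": [0,0,0]}
    - {"claw": 105,"dp": [-0.021,-0.0193,0],"angular": [0,0,0]}
    - {"claw": 105,"dp": [-0.021,-0.0193,0],"angular": [0,0,0]}
    - {"claw": 105,"dp": [-0.021,-0.0193,0],"angular": [0,0,0]}
    - {"claw": 105,"dp": [-0.021,-0.0193,0],"angular": [0,0,0]}
    - {"claw": 105,"dp": [-0.021,-0.0193,0],"angular": [0,0,0]}
    - {"claw": 105,"dp": [-0.021,-0.0193,0],"angular": [0,0,0]}

```text
clock: 2.77
tcp_pos: [0.6631, 0.0227, 0.2386]
orientation: [-0.001, 0.051, 0.999, 0.0]
wrist_force: [-0.0, 0.3, 0.1]
finger_gap: 0.0504
```

>>> play_rows:
  steps:
    - {"claw": 105,"dp": [0,0,0.013],"angular": [0,0,0]}
    - {"claw": 105,"dp": [0,0,0.013],"angular": [0,0,0]}
    - {"claw": 105,"dp": [0,0,0.013],"angular": [0,0,0]}
    - {"claw": 105,"dp": [0,0,0.013],"angular": [0,0,0]}
    - {"claw": 105,"dp": [0,0,0.013],"angular": [0,0,0]}
    - {"claw": 105,"dp": [0,0,0.013],"angular": [0,0,0]}
    - {"claw": 105,"dp": [0,0,0.013],"angular": [0,0,0]}
    - {"claw": 105,"dp": [0,0,0.013],"angular": [0,0,0]}

```text
clock: 3.43
tcp_pos: [0.6621, 0.0239, 0.134]
orientation: [-0.001, 0.051, 0.999, 0.0]
wrist_force: [1.1, 0.1, 0.0]
finger_gap: 0.0502
```

>>> play_rows:
  steps:
    - {"claw": 105,"dp": [0.0085,0,0],"angular": [0,0,0]}
    - {"claw": 105,"dp": [0.0085,0,0],"angular": [0,0,0]}
    - {"claw": 105,"dp": [0.0085,0,0],"angular": [0,0,0]}
    - {"claw": 105,"dp": [0.0085,0,0],"angular": [0,0,0]}
    - {"claw": 105,"dp": [0.006,0,0.0005],"angular": [0,0,0]}
    - {"claw": 105,"dp": [0.006,0,0.0005],"angular": [0,0,0]}
    - {"claw": 105,"dp": [0.007,0,0.0005],"angular": [0,0,0]}
    - {"claw": 105,"dp": [0.008,0,0.0005],"angular": [0,0,0]}

```text
clock: 4.1
tcp_pos: [0.6017, 0.0301, 0.1331]
orientation: [0.0, 0.051, 0.999, 0.0]
wrist_force: [1.3, -0.9, -0.0]
finger_gap: 0.0502
```

Run:
```python
from h import *
p,d,c=snap('scene'); W=cloud(d,c).reshape(-1,3); np.savez('s1.npz',p=p,W=W)
cv2.imwrite('pics/s1.png',cv2.resize(p[150:270,190:340,::-1],None,fx=5,fy=5))
print(env.get_state()['wrist_force'])
```

```text
[-2.02852928  1.31150078 -0.04101572]
```

View pics/s1.png

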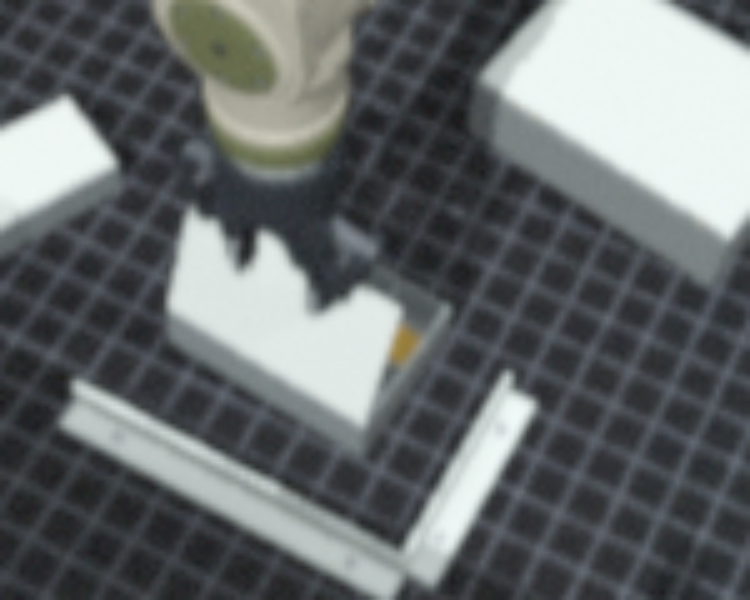

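The view shows the flap tipped partway down, with the fingertips at about (245,250) and (320,300) on its outer face. The box has not visibly moved. I'll carry on along the arc.

>>> play_rows:
  steps:
    - {"claw": 105,"dp": [0.0075,0,0.0035],"angular": [0,0,0]}
    - {"claw": 105,"dp": [0.0075,0,0.0035],"angular": [0,0,0]}
    - {"claw": 105,"dp": [0.0075,0,0.0035],"angular": [0,0,0]}
    - {"claw": 105,"dp": [0.005,0,0.005],"angular": [0,0,0]}
    - {"claw": 105,"dp": [0.005,0,0.005],"angular": [0,0,0]}
    - {"claw": 105,"dp": [0.005,0,0.005],"angular": [0,0,0]}
    - {"claw": 105,"dp": [0.005,0,0.007],"angular": [0,0,0]}
    - {"claw": 105,"dp": [0.005,0,0.007],"angular": [0,0,0]}

```text
clock: 4.82
tcp_pos: [0.5544, 0.0349, 0.0932]
orientation: [0.0, 0.051, 0.999, 0.0]
wrist_force: [1.1, 0.4, -0.9]
finger_gap: 0.0503
```

>>> play_rows:
  steps:
    - {"claw": 105,"dp": [0.003,0,0.005],"angular": [0,0,0]}
    - {"claw": 105,"dp": [0.003,0,0.005],"angular": [0,0,0]}
    - {"claw": 105,"dp": [0.002,0,0.005],"angular": [0,0,0]}
    - {"claw": 105,"dp": [0.001,0,0.004],"angular": [0,0,0]}
    - {"claw": 105,"dp": [0.001,0,0.004],"angular": [0,0,0]}
    - {"claw": 105,"dp": [0,0,0.003],"angular": [0,0,0]}
    - {"claw": 105,"dp": [0,0,0.003],"angular": [0,0,0]}
    - {"claw": 105,"dp": [0,0,0],"angular": [0,0,0]}

```text
clock: 5.48
tcp_pos: [0.5445, 0.0359, 0.0642]
orientation: [-0.0, 0.051, 0.999, 0.0]
wrist_force: [-0.1, 0.0, 0.5]
finger_gap: 0.0501
```

>>> play_rows:
  steps:
    - {"claw": 105,"dp": [0,0,0.001],"angular": [0,0,0]}
    - {"claw": 105,"dp": [0,0,0.001],"angular": [0,0,0]}
    - {"claw": 105,"dp": [0,0,0.001],"angular": [0,0,0]}
    - {"claw": 105,"dp": [0,0,0.001],"angular": [0,0,0]}
    - {"claw": 105,"dp": [0,0,0.001],"angular": [0,0,0]}
    - {"claw": 105,"dp": [0,0,0.0005],"angular": [0,0,0]}
    - {"claw": 105,"dp": [0,0,0.0005],"angular": [0,0,0]}
    - {"claw": 105,"dp": [0,0,0],"angular": [0,0,0]}

```text
clock: 6.15
tcp_pos: [0.5447, 0.0359, 0.0587]
orientation: [0.0, 0.051, 0.999, 0.0]
wrist_force: [0.7, -0.6, -0.6]
finger_gap: 0.0501
```

>>> play_rows:
  steps:
    - {"claw": 105,"dp": [0,0,0.001],"angular": [0,0,0]}
    - {"claw": 105,"dp": [0,0,0.0005],"angular": [0,0,0]}
    - {"claw": 105,"dp": [0,0,0.0005],"angular": [0,0,0]}
    - {"claw": 105,"dp": [0,0,0.0005],"angular": [0,0,0]}
    - {"claw": 105,"dp": [0,0,0.0005],"angular": [0,0,0]}
    - {"claw": 105,"dp": [0,0,0],"angular": [0,0,0]}
    - {"claw": 105,"dp": [0,0,0],"angular": [0,0,0]}
    - {"claw": 105,"dp": [0,0,0],"angular": [0,0,0]}

```text
clock: 6.82
tcp_pos: [0.5447, 0.0359, 0.0558]
orientation: [0.0, 0.051, 0.999, 0.0]
wrist_force: [-0.3, 0.1, -0.1]
finger_gap: 0.0505
```

>>> play_rows:
  steps:
    - {"claw": 105,"dp": [0,0,0.0005],"angular": [0,0,0]}
    - {"claw": 105,"dp": [0,0,0.0005],"angular": [0,0,0]}
    - {"claw": 105,"dp": [0,0,0.0005],"angular": [0,0,0]}
    - {"claw": 105,"dp": [0,0,0.0005],"angular": [0,0,0]}
    - {"claw": 105,"dp": [0,0,0.0005],"angular": [0,0,0]}
    - {"claw": 105,"dp": [0,0,0.0005],"angular": [0,0,0]}
    - {"claw": 105,"dp": [0,0,0],"angular": [0,0,0]}
    - {"claw": 105,"dp": [0,0,0],"angular": [0,0,0]}

```text
clock: 7.48
tcp_pos: [0.5448, 0.0359, 0.0547]
orientation: [0.001, 0.051, 0.999, -0.0]
wrist_force: [-5.1, 0.5, 14.6]
finger_gap: 0.0498
```

>>> play_rows:
  steps:
    - {"claw": 105,"dp": [0,0,-0.015],"angular": [0,0,0]}
    - {"claw": 105,"dp": [0,0,-0.015],"angular": [0,0,0]}
    - {"claw": 105,"dp": [0,0,-0.015],"angular": [0,0,0]}
    - {"claw": 105,"dp": [0.016,0,0],"angular": [0,0,0]}
    - {"claw": 105,"dp": [0.016,0,0],"angular": [0,0,0]}
    - {"claw": 105,"dp": [0.016,0,0],"angular": [0,0,0]}
    - {"claw": 105,"dp": [0.016,0,0],"angular": [0,0,0]}
    - {"claw": 105,"dp": [0,0,0],"angular": [0,0,0]}

```text
clock: 8.15
tcp_pos: [0.4776, 0.0429, 0.0974]
orientation: [-0.002, 0.051, 0.999, 0.0]
wrist_force: [-0.7, 0.6, -0.5]
finger_gap: 0.0507
```

```bash
cat >> h.py <<'E'
def org(view=None):
    from scipy.spatial import cKDTree
    for n in('top','scene'):
        p,d,c=snap(n); P=cloud(d,c)
        if view and n==view[0]: cv2.imwrite('pics/'+view[1],cv2.resize(p[110:270,190:390,::-1],None,fx=3.7,fy=3.7,interpolation=cv2.INTER_CUBIC))
        m=(abs(P[...,0]-.6)<.16)&(abs(P[...,1]-.06)<.16)&(P[...,2]>.036)&(P[...,2]<.062)&(p.min(-1)>60)
        _,L,S,_=cv2.connectedComponentsWithStats(m.astype(np.uint8)); k=1+S[1:,4].argmax(); Q=P[L==k]
        r=cv2.minAreaRect((Q[:,:2]*1000).astype(np.float32)); a=r[2]
        G=np.c_[Q[:,:2],np.ones(len(Q))]; pl=np.linalg.lstsq(G,Q[:,2],rcond=None)[0]
        print(n,len(Q),'c',np.round(r[0],1),'size',np.round(r[1],1),'ang',round(a,2),'z5/50/95',np.round(np.percentile(Q[:,2],[5,50,95])*1000,1),'slope',np.round(pl[:2],3))
E
python3 -c "
from h import *
print(env.get_state()['tcp_pos']); org(('scene','s2.png'))"
```

```text
[0.47757558 0.04294346 0.09739776]
top 530 c [570.9  31.9] size [159.6 110.9] ang 83.86 z5/50/95 [44.9 49.4 53.7] slope [0.006 0.004]
scene 1394 c [567.9  32.5] size [161.  111.2] ang 83.87 z5/50/95 [44.7 50.  53.5] slope [-0.015 -0.002]
```

View pics/s2.png

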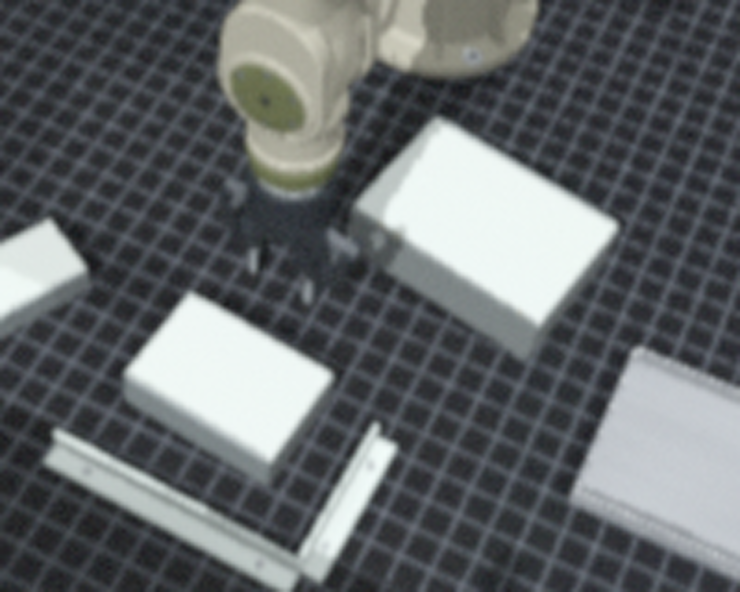

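The flap is down flat, and the organiser has moved about 1 mm at most. The box top is at about (230,380), with the rails clear of it. Next I lower behind the near wall and push towards the back rail, turning to the stop's yaw (-1.5°).

>>> play_rows:
  steps:
    - {"claw": 105,"dp": [0,0,0.01],"angular": [0,0,0]}
    - {"claw": 105,"dp": [0,0,0.01],"angular": [0,0,0]}
    - {"claw": 105,"dp": [0,0,0.01],"angular": [0,0,0]}
    - {"claw": 105,"dp": [0,0,0.01],"angular": [0,0,0]}
    - {"claw": 105,"dp": [0,0,0.01],"angular": [0,0,0]}
    - {"claw": 105,"dp": [0,0,0.01],"angular": [0,0,0]}
    - {"claw": 105,"dp": [0,0,0.01],"angular": [0,0,0]}
    - {"claw": 105,"dp": [0,0,0.008],"angular": [0,0,0]}

```text
clock: 8.92
tcp_pos: [0.4806, 0.0425, 0.0183]
orientation: [-0.001, 0.051, 0.999, 0.0]
wrist_force: [0.3, 0.7, -0.8]
finger_gap: 0.0502
```

>>> play_rows:
  steps:
    - {"claw": 105,"dp": [-0.007,0,0],"angular": [0,0,0]}
    - {"claw": 105,"dp": [-0.007,0,0],"angular": [0,0,0]}
    - {"claw": 105,"dp": [-0.007,0,0],"angular": [0,0,0]}
    - {"claw": 105,"dp": [-0.007,0,0],"angular": [0,0,-0.9]}
    - {"claw": 105,"dp": [-0.007,0,0],"angular": [0,0,-0.9]}
    - {"claw": 105,"dp": [-0.007,0,0],"angular": [0,0,-0.9]}
    - {"claw": 105,"dp": [-0.007,0,0],"angular": [0,0,-0.9]}
    - {"claw": 105,"dp": [-0.007,0,0],"angular": [0,0,-0.9]}

```text
clock: 9.58
tcp_pos: [0.5374, 0.0377, 0.02]
orientation: [-0.0, 0.011, 1.0, -0.0]
wrist_force: [-3.2, 0.3, 2.1]
finger_gap: 0.0507
```

```bash
python3 -c "
from h import *
print(env.get_state()['tcp_pos'],env.get_state()['orientation'],env.get_state()['wrist_force']); org()"
```

```text
[0.53740718 0.03772763 0.01995523] [-7.74076113e-05  1.09726260e-02  9.99939796e-01 -2.92965309e-05] [-3.23585898  0.3204122   2.13395439]
top 262 c [602.2 -35.1] size [ 20.  110.2] ang 88.28 z5/50/95 [44.2 49.3 53.5] slope [0.017 0.122]
scene 1468 c [599.8  35.6] size [160.9 119.1] ang 88.08 z5/50/95 [44.  50.  53.6] slope [-0.016 -0.006]
```

>>> play_rows:
  steps:
    - {"claw": 105,"dp": [-0.005,0,0],"angular": [0,0,0]}
    - {"claw": 105,"dp": [-0.005,0,0],"angular": [0,0,0]}
    - {"claw": 105,"dp": [-0.005,0,0],"angular": [0,0,0]}
    - {"claw": 105,"dp": [-0.005,0,0],"angular": [0,0,0]}
    - {"claw": 105,"dp": [-0.003,0,0],"angular": [0,0,0]}
    - {"claw": 105,"dp": [-0.001,0,0],"angular": [0,0,0]}
    - {"claw": 105,"dp": [0,0,0],"angular": [0,0,0]}
    - {"claw": 105,"dp": [0,0,0],"angular": [0,0,0]}

```text
clock: 10.35
tcp_pos: [0.5615, 0.0372, 0.02]
orientation: [0.001, 0.012, 1.0, 0.0]
wrist_force: [0.8, 0.1, -0.1]
finger_gap: 0.0502
```

```bash
python3 -c "
from h import *
print(env.get_state()['tcp_pos'],env.get_state()['orientation'],env.get_state()['wrist_force']); org()"
```

```text
[0.56152872 0.03722821 0.01995403] [6.43153831e-04 1.17356735e-02 9.99930927e-01 3.56556965e-05] [ 0.83167743  0.1005317  -0.12958829]
top 268 c [626.8 -34.4] size [ 25.2 109.2] ang 85.58 z5/50/95 [44.1 49.  53.5] slope [0.019 0.092]
scene 1505 c [622.7  34.5] size [160.5 118. ] ang 88.25 z5/50/95 [45.  49.9 53.3] slope [-0.013 -0.002]
```

>>> play_rows:
  steps:
    - {"claw": 105,"dp": [0.012,0,0],"angular": [0,0,0]}
    - {"claw": 105,"dp": [0,0,-0.012],"angular": [0,0,0]}
    - {"claw": 105,"dp": [0,0,-0.012],"angular": [0,0,0]}
    - {"claw": 105,"dp": [0,0,-0.012],"angular": [0,0,0]}
    - {"claw": 105,"dp": [0,0,-0.012],"angular": [0,0,0]}
    - {"claw": 105,"dp": [0,0,-0.012],"angular": [0,0,0]}
    - {"claw": 105,"dp": [0,0,-0.012],"angular": [0,0,0]}
    - {"claw": 105,"dp": [0,0,-0.012],"angular": [0,0,0]}

```text
clock: 11.12
tcp_pos: [0.549, 0.0375, 0.1046]
orientation: [0.0, 0.012, 1.0, 0.0]
wrist_force: [0.5, -0.4, 0.3]
finger_gap: 0.0501
```

>>> play_rows:
  steps:
    - {"claw": 105,"dp": [-0.01,-0.015,0],"angular": [0,0,0]}
    - {"claw": 105,"dp": [-0.01,-0.015,0],"angular": [0,0,0]}
    - {"claw": 105,"dp": [-0.01,-0.015,0],"angular": [0,0,0]}
    - {"claw": 105,"dp": [-0.01,-0.015,0],"angular": [0,0,0]}
    - {"claw": 105,"dp": [-0.01,-0.015,0],"angular": [0,0,0]}
    - {"claw": 105,"dp": [-0.01,-0.015,0],"angular": [0,0,0]}
    - {"claw": 105,"dp": [-0.01,-0.015,0],"angular": [0,0,0]}
    - {"claw": 105,"dp": [-0.01,-0.015,0],"angular": [0,0,0]}

```text
clock: 11.78
tcp_pos: [0.6266, -0.0852, 0.104]
orientation: [0.0, 0.012, 1.0, -0.0]
wrist_force: [-0.3, 0.2, -0.4]
finger_gap: 0.05
```

>>> play_rows:
  steps:
    - {"claw": 105,"dp": [0,0,0],"angular": [0,0,7]}
    - {"claw": 105,"dp": [0,0,0],"angular": [0,0,7]}
    - {"claw": 105,"dp": [0,0,0],"angular": [0,0,7]}
    - {"claw": 105,"dp": [0,0,0],"angular": [0,0,7]}
    - {"claw": 105,"dp": [0,0,0],"angular": [0,0,7]}
    - {"claw": 105,"dp": [0,0,0],"angular": [0,0,7]}
    - {"claw": 105,"dp": [0,0,0],"angular": [0,0,7]}
    - {"claw": 105,"dp": [0,0,0],"angular": [0,0,7]}

```text
clock: 12.45
tcp_pos: [0.6262, -0.0843, 0.104]
orientation: [0.0, 0.482, 0.876, 0.0]
wrist_force: [0.5, -0.1, 0.4]
finger_gap: 0.0504
```

>>> play_rows:
  steps:
    - {"claw": 105,"dp": [0,0,0],"angular": [0,0,7]}
    - {"claw": 105,"dp": [0,0,0],"angular": [0,0,7]}
    - {"claw": 105,"dp": [0,0,0],"angular": [0,0,7]}
    - {"claw": 105,"dp": [0,0,0],"angular": [0,0,7]}
    - {"claw": 105,"dp": [0,0,0],"angular": [0,0,6.2]}
    - {"claw": 105,"dp": [0,0,0],"angular": [0,0,0]}
    - {"claw": 105,"dp": [0,0,0],"angular": [0,0,0]}
    - {"claw": 105,"dp": [0,0,0],"angular": [0,0,0]}

```text
clock: 13.12
tcp_pos: [0.6261, -0.0843, 0.1039]
orientation: [0.0, 0.716, 0.698, 0.0]
wrist_force: [0.4, -0.4, 0.6]
finger_gap: 0.0505
```

```bash
python3 -c "
from h import *
print(env.get_state()['tcp_pos'],env.get_state()['orientation'],env.get_state()['joint_pos']); org(('top','t3.png'))"
```

```text
[ 0.62607049 -0.08431477  0.10389861] [1.18148723e-04 7.15631870e-01 6.98477626e-01 1.35786247e-04] [-2.60898887e-01  4.88218709e-01 -2.99628283e-02  1.05227287e+00
  1.12594163e-04  1.33415782e+00]
top 2023 c [628.6  37.8] size [153.2 112. ] ang 88.18 z5/50/95 [44.9 49.7 53.9] slope [ 0.008 -0.003]
scene 1489 c [626.7  33.6] size [162. 110.] ang 89.01 z5/50/95 [45.3 50.  53.6] slope [-0.011 -0.005]
```

View pics/t3.png

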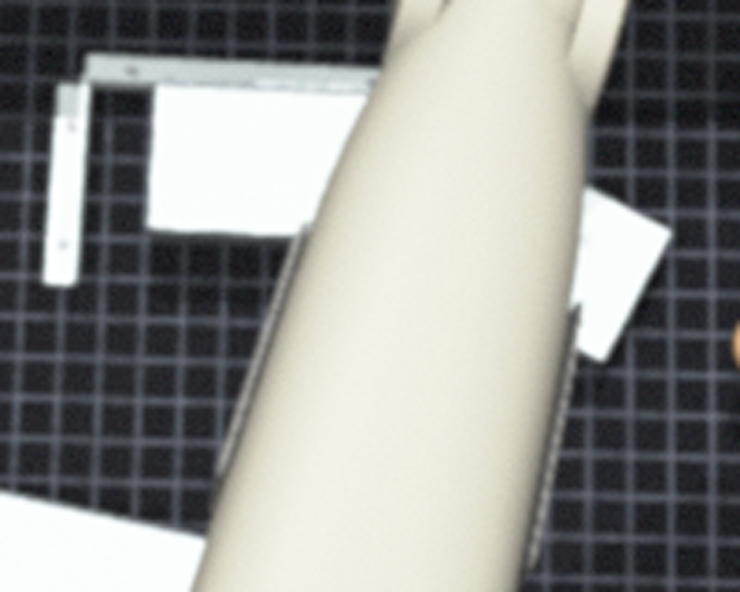

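The top picture shows the organiser about 3 mm short of the back rail, with its left edge at x≈150 px and the side rail's inner face at x≈85 px. The gripper is over the right-hand (-y) side. Now I descend and push towards the side rail.

>>> play_rows:
  steps:
    - {"claw": 105,"dp": [0,0,0.0107],"angular": [0,0,0]}
    - {"claw": 105,"dp": [0,0,0.0107],"angular": [0,0,0]}
    - {"claw": 105,"dp": [0,0,0.0107],"angular": [0,0,0]}
    - {"claw": 105,"dp": [0,0,0.0107],"angular": [0,0,0]}
    - {"claw": 105,"dp": [0,0,0.0107],"angular": [0,0,0]}
    - {"claw": 105,"dp": [0,0,0.0107],"angular": [0,0,0]}
    - {"claw": 105,"dp": [0,0,0.0107],"angular": [0,0,0]}
    - {"claw": 105,"dp": [0,0,0.01],"angular": [0,0,0]}

```text
clock: 13.88
tcp_pos: [0.6257, -0.0842, 0.0174]
orientation: [-0.0, 0.717, 0.698, -0.0]
wrist_force: [0.1, 1.7, 0.0]
finger_gap: 0.0505
```

>>> play_rows:
  steps:
    - {"claw": 105,"dp": [0.008,0,0],"angular": [0,0,0]}
    - {"claw": 105,"dp": [0.008,0,0],"angular": [0,0,0]}
    - {"claw": 105,"dp": [0.008,0,0],"angular": [0,0,0]}
    - {"claw": 105,"dp": [0.008,0,0],"angular": [0,0,0]}
    - {"claw": 105,"dp": [0.008,0,0],"angular": [0,0,0]}
    - {"claw": 105,"dp": [0.008,0,0],"angular": [0,0,0]}
    - {"claw": 105,"dp": [0.008,0,0],"angular": [0,0,0]}
    - {"claw": 105,"dp": [0.008,0,0],"angular": [0,0,0]}

```text
clock: 14.55
tcp_pos: [0.6283, -0.0198, 0.0196]
orientation: [0.001, 0.717, 0.697, 0.0]
wrist_force: [-0.2, -2.8, 2.6]
finger_gap: 0.0504
```

>>> play_rows:
  steps:
    - {"claw": 105,"dp": [0.003,0,0],"angular": [0,0,0]}
    - {"claw": 105,"dp": [0.002,0,0],"angular": [0,0,0]}
    - {"claw": 105,"dp": [0.002,0,0],"angular": [0,0,0]}
    - {"claw": 105,"dp": [0.002,0,0],"angular": [0,0,0]}
    - {"claw": 105,"dp": [0.001,0,0],"angular": [0,0,0]}
    - {"claw": 105,"dp": [0.001,0,0],"angular": [0,0,0]}
    - {"claw": 105,"dp": [0,0,0],"angular": [0,0,0]}
    - {"claw": 105,"dp": [0,0,0],"angular": [0,0,0]}

```text
clock: 15.22
tcp_pos: [0.6281, -0.0094, 0.0188]
orientation: [-0.0, 0.717, 0.697, 0.0]
wrist_force: [-0.0, -2.3, 1.9]
finger_gap: 0.0501
```

```bash
python3 -c "
from h import *
s=env.get_state();print(s['tcp_pos'],s['orientation'],s['wrist_force']); org()"
```

```text
[ 0.62808237 -0.00935741  0.01881586] [-8.53483284e-05  7.16661261e-01  6.97421398e-01  1.53674598e-04] [-0.02533677 -2.26732345  1.90923326]
top 1300 c [630.4 111.1] size [102.8 111.8] ang 88.52 z5/50/95 [44.6 49.4 54. ] slope [ 0.006 -0.006]
scene 1548 c [627.2  80. ] size [165.9 113.2] ang 89.27 z5/50/95 [44.9 50.  53.6] slope [-0.011 -0.004]
```

>>> play_rows:
  steps:
    - {"claw": 105,"dp": [0.001,0,0],"angular": [0,0,0]}
    - {"claw": 105,"dp": [0.001,0,0],"angular": [0,0,0]}
    - {"claw": 105,"dp": [0.001,0,0],"angular": [0,0,0]}
    - {"claw": 105,"dp": [0.001,0,0],"angular": [0,0,0]}
    - {"claw": 105,"dp": [0,0,0],"angular": [0,0,0]}
    - {"claw": 105,"dp": [0,0,0],"angular": [0,0,0]}
    - {"claw": 105,"dp": [0,0,0],"angular": [0,0,0]}
    - {"claw": 105,"dp": [0,0,0],"angular": [0,0,0]}

```text
clock: 15.98
tcp_pos: [0.628, -0.005, 0.0188]
orientation: [-0.0, 0.716, 0.698, 0.0]
wrist_force: [-0.4, -1.3, -0.3]
finger_gap: 0.0504
```

>>> play_rows:
  steps:
    - {"claw": 105,"dp": [0.001,0,0],"angular": [0,0,0]}
    - {"claw": 105,"dp": [0.0005,0,0],"angular": [0,0,0]}
    - {"claw": 105,"dp": [0.0005,0,0],"angular": [0,0,0]}
    - {"claw": 105,"dp": [0,0,0],"angular": [0,0,0]}
    - {"claw": 105,"dp": [0,0,0],"angular": [0,0,0]}
    - {"claw": 105,"dp": [0,0,0],"angular": [0,0,0]}
    - {"claw": 105,"dp": [0,0,0],"angular": [0,0,0]}
    - {"claw": 105,"dp": [0,0,0],"angular": [0,0,0]}

```text
clock: 16.65
tcp_pos: [0.628, -0.0049, 0.0188]
orientation: [0.001, 0.717, 0.697, -0.001]
wrist_force: [0.2, -7.6, 0.7]
finger_gap: 0.0502
```

>>> play_rows:
  steps:
    - {"claw": 105,"dp": [0.001,0,0],"angular": [0,0,0]}
    - {"claw": 105,"dp": [0.0005,0,0],"angular": [0,0,0]}
    - {"claw": 105,"dp": [0.0005,0,0],"angular": [0,0,0]}
    - {"claw": 105,"dp": [0,0,0],"angular": [0,0,0]}
    - {"claw": 105,"dp": [0,0,0],"angular": [0,0,0]}
    - {"claw": 105,"dp": [0,0,0],"angular": [0,0,0]}
    - {"claw": 105,"dp": [0,0,0],"angular": [0,0,0]}
    - {"claw": 105,"dp": [0,0,0],"angular": [0,0,0]}

```text
clock: 17.32
tcp_pos: [0.628, -0.005, 0.0188]
orientation: [0.002, 0.717, 0.697, -0.003]
wrist_force: [-1.2, -12.9, 0.7]
finger_gap: 0.0505
```

>>> play_rows:
  steps:
    - {"claw": 105,"dp": [-0.01,0,0],"angular": [0,0,0]}
    - {"claw": 105,"dp": [-0.007,0,0],"angular": [0,0,0]}
    - {"claw": 105,"dp": [0,0,-0.014],"angular": [0,0,0]}
    - {"claw": 105,"dp": [0,0,-0.014],"angular": [0,0,0]}
    - {"claw": 105,"dp": [0,0,-0.014],"angular": [0,0,0]}
    - {"claw": 105,"dp": [0,0,-0.014],"angular": [0,0,0]}
    - {"claw": 105,"dp": [0,0,-0.014],"angular": [0,0,0]}
    - {"claw": 105,"dp": [0,0,-0.014],"angular": [0,0,0]}

```text
clock: 17.98
tcp_pos: [0.6275, -0.0179, 0.1033]
orientation: [-0.001, 0.716, 0.698, 0.0]
wrist_force: [0.6, 0.4, 0.2]
finger_gap: 0.0504
```

>>> play_rows:
  steps:
    - {"claw": 105,"dp": [0.013,-0.0113,0],"angular": [0,0,0]}
    - {"claw": 105,"dp": [0.013,-0.0113,0],"angular": [0,0,0]}
    - {"claw": 105,"dp": [0.013,-0.0113,0],"angular": [0,0,0]}
    - {"claw": 105,"dp": [0.013,-0.0113,0],"angular": [0,0,0]}
    - {"claw": 105,"dp": [0.013,-0.0113,0],"angular": [0,0,0]}
    - {"claw": 105,"dp": [0.013,-0.0113,0],"angular": [0,0,0]}
    - {"claw": 105,"dp": [0.013,-0.0113,0],"angular": [0,0,0]}
    - {"claw": 105,"dp": [0.013,-0.0113,0],"angular": [0,0,0]}

```text
clock: 18.65
tcp_pos: [0.5393, 0.0891, 0.1028]
orientation: [-0.0, 0.717, 0.697, 0.0]
wrist_force: [-0.8, 0.2, -0.3]
finger_gap: 0.0504
```

>>> play_rows:
  steps:
    - {"claw": 105,"dp": [0,0,0],"angular": [0,0,-7]}
    - {"claw": 105,"dp": [0,0,0],"angular": [0,0,-7]}
    - {"claw": 105,"dp": [0,0,0],"angular": [0,0,-7]}
    - {"claw": 105,"dp": [0,0,0],"angular": [0,0,-7]}
    - {"claw": 105,"dp": [0,0,0],"angular": [0,0,-7]}
    - {"claw": 105,"dp": [0,0,0],"angular": [0,0,-7]}
    - {"claw": 105,"dp": [0,0,0],"angular": [0,0,-7]}
    - {"claw": 105,"dp": [0,0,0],"angular": [0,0,-7]}

```text
clock: 19.32
tcp_pos: [0.5398, 0.0887, 0.1028]
orientation: [-0.0, 0.302, 0.953, 0.0]
wrist_force: [-0.2, -0.2, 0.2]
finger_gap: 0.0498
```

>>> play_rows:
  steps:
    - {"claw": 105,"dp": [0,0,0],"angular": [0,0,-7]}
    - {"claw": 105,"dp": [0,0,0],"angular": [0,0,-7]}
    - {"claw": 105,"dp": [0,0,0],"angular": [0,0,-7]}
    - {"claw": 105,"dp": [0,0,0],"angular": [0,0,-7]}
    - {"claw": 105,"dp": [0,0,0],"angular": [0,0,-6]}
    - {"claw": 105,"dp": [0,0,0],"angular": [0,0,0]}
    - {"claw": 105,"dp": [0,0,0],"angular": [0,0,0]}
    - {"claw": 105,"dp": [0,0,0],"angular": [0,0,0]}

```text
clock: 19.98
tcp_pos: [0.54, 0.0884, 0.1029]
orientation: [-0.0, 0.015, 1.0, 0.0]
wrist_force: [-0.4, -0.2, 0.1]
finger_gap: 0.0504
```

```bash
python3 -c "
from h import *
s=env.get_state();print(s['tcp_pos'],s['orientation'],s['wrist_force']); org()"
```

```text
[0.54002828 0.08836946 0.10286984] [-2.24353950e-05  1.46767551e-02  9.99892279e-01  1.53316272e-04] [-0.43417661 -0.18877598  0.13634175]
top 640 c [628.2  29.3] size [ 44.8 111.2] ang 88.39 z5/50/95 [45.  49.7 53.7] slope [0.006 0.001]
scene 1538 c [627.5  86.4] size [160.6 110.7] ang 88.19 z5/50/95 [44.9 49.9 53.5] slope [-0.016 -0.   ]
```

>>> play_rows:
  steps:
    - {"claw": 105,"dp": [0,0,0.0106],"angular": [0,0,0]}
    - {"claw": 105,"dp": [0,0,0.0106],"angular": [0,0,0]}
    - {"claw": 105,"dp": [0,0,0.0106],"angular": [0,0,0]}
    - {"claw": 105,"dp": [0,0,0.0106],"angular": [0,0,0]}
    - {"claw": 105,"dp": [0,0,0.0106],"angular": [0,0,0]}
    - {"claw": 105,"dp": [0,0,0.0106],"angular": [0,0,0]}
    - {"claw": 105,"dp": [0,0,0.0106],"angular": [0,0,0]}
    - {"claw": 105,"dp": [0,0,0.01],"angular": [0,0,0]}

```text
clock: 20.75
tcp_pos: [0.54, 0.0881, 0.0173]
orientation: [-0.0, 0.014, 1.0, 0.0]
wrist_force: [0.8, -0.3, -0.3]
finger_gap: 0.0499
```

>>> play_rows:
  steps:
    - {"claw": 105,"dp": [-0.005,0,0],"angular": [0,0,0]}
    - {"claw": 105,"dp": [-0.005,0,0],"angular": [0,0,0]}
    - {"claw": 105,"dp": [-0.005,0,0],"angular": [0,0,0]}
    - {"claw": 105,"dp": [-0.004,0,0],"angular": [0,0,0]}
    - {"claw": 105,"dp": [-0.003,0,0],"angular": [0,0,0]}
    - {"claw": 105,"dp": [-0.001,0,0],"angular": [0,0,0]}
    - {"claw": 105,"dp": [0,0,0],"angular": [0,0,0]}
    - {"claw": 105,"dp": [0,0,0],"angular": [0,0,0]}

```text
clock: 21.42
tcp_pos: [0.5636, 0.0875, 0.0189]
orientation: [0.0, 0.013, 1.0, 0.0]
wrist_force: [0.2, -0.7, 0.2]
finger_gap: 0.0504
```

>>> play_rows:
  steps:
    - {"claw": 105,"dp": [-0.001,0,0],"angular": [0,0,0]}
    - {"claw": 105,"dp": [-0.001,0,0],"angular": [0,0,0]}
    - {"claw": 105,"dp": [-0.001,0,0],"angular": [0,0,0]}
    - {"claw": 105,"dp": [0,0,0],"angular": [0,0,0]}
    - {"claw": 105,"dp": [0,0,0],"angular": [0,0,0]}
    - {"claw": 105,"dp": [0,0,0],"angular": [0,0,0]}
    - {"claw": 105,"dp": [0,0,0],"angular": [0,0,0]}
    - {"claw": 105,"dp": [0,0,0],"angular": [0,0,0]}

```text
clock: 22.08
tcp_pos: [0.5661, 0.0874, 0.0186]
orientation: [-0.0, 0.013, 1.0, 0.0]
wrist_force: [-2.6, 0.1, -0.5]
finger_gap: 0.05
```

>>> play_rows:
  steps:
    - {"claw": 105,"dp": [-0.001,0,0],"angular": [0,0,0]}
    - {"claw": 105,"dp": [-0.001,0,0],"angular": [0,0,0]}
    - {"claw": 105,"dp": [0,0,0],"angular": [0,0,0]}
    - {"claw": 105,"dp": [0,0,0],"angular": [0,0,0]}
    - {"claw": 105,"dp": [0,0,0],"angular": [0,0,0]}
    - {"claw": 105,"dp": [0,0,0],"angular": [0,0,0]}
    - {"claw": 105,"dp": [0,0,0],"angular": [0,0,0]}
    - {"claw": 105,"dp": [0,0,0],"angular": [0,0,0]}

```text
clock: 22.75
tcp_pos: [0.5666, 0.0874, 0.0185]
orientation: [-0.001, 0.013, 1.0, 0.0]
wrist_force: [-6.6, 0.8, 4.4]
finger_gap: 0.0501
```

>>> play_rows:
  steps:
    - {"claw": 105,"dp": [-0.001,0,0],"angular": [0,0,0]}
    - {"claw": 105,"dp": [-0.001,0,0],"angular": [0,0,0]}
    - {"claw": 105,"dp": [-0.001,0,0],"angular": [0,0,0]}
    - {"claw": 105,"dp": [0,0,0],"angular": [0,0,0]}
    - {"claw": 105,"dp": [0,0,0],"angular": [0,0,0]}
    - {"claw": 105,"dp": [0,0,0],"angular": [0,0,0]}
    - {"claw": 105,"dp": [0,0,0],"angular": [0,0,0]}
    - {"claw": 105,"dp": [0,0,0],"angular": [0,0,0]}

```text
clock: 23.42
tcp_pos: [0.5665, 0.0874, 0.018]
orientation: [-0.004, 0.013, 1.0, -0.0]
wrist_force: [-14.7, -0.1, 8.6]
finger_gap: 0.0502
```

Both rails have been contacted. Backing off and clearing the view for a final check.

>>> play_rows:
  steps:
    - {"claw": 105,"dp": [0.01,0,0],"angular": [0,0,0]}
    - {"claw": 105,"dp": [0.015,0,0],"angular": [0,0,0]}
    - {"claw": 105,"dp": [0,0,-0.025],"angular": [0,0,0]}
    - {"claw": 105,"dp": [0,0,-0.025],"angular": [0,0,0]}
    - {"claw": 105,"dp": [0,0,-0.025],"angular": [0,0,0]}
    - {"claw": 105,"dp": [0,0,-0.025],"angular": [0,0,0]}
    - {"claw": 105,"dp": [0,0,-0.025],"angular": [0,0,0]}
    - {"claw": 105,"dp": [0,0,-0.025],"angular": [0,0,0]}

```text
clock: 24.08
tcp_pos: [0.5474, 0.0878, 0.1705]
orientation: [0.001, 0.014, 1.0, 0.0]
wrist_force: [0.7, -0.9, -0.5]
finger_gap: 0.0503
```

>>> play_rows:
  steps:
    - {"claw": 105,"dp": [0.015,0.03,0],"angular": [0,0,0]}
    - {"claw": 105,"dp": [0.015,0.03,0],"angular": [0,0,0]}
    - {"claw": 105,"dp": [0.015,0.03,0],"angular": [0,0,0]}
    - {"claw": 105,"dp": [0.015,0.03,0],"angular": [0,0,0]}
    - {"claw": 105,"dp": [0.015,0.03,0],"angular": [0,0,0]}
    - {"claw": 105,"dp": [0.015,0.03,0],"angular": [0,0,0]}
    - {"claw": 105,"dp": [0.015,0.03,0],"angular": [0,0,0]}
    - {"claw": 105,"dp": [0,0,0],"angular": [0,0,0]}

```text
clock: 24.75
tcp_pos: [0.4455, 0.3055, 0.1693]
orientation: [0.001, 0.011, 1.0, 0.002]
wrist_force: [0.8, -0.2, -0.2]
finger_gap: 0.0502
```

```bash
python3 -c "
from h import *
s=env.get_state();print(s['tcp_pos'],s['wrist_force']); org(('top','t4.png'))"
```

```text
[0.44551252 0.30546097 0.1692893 ] [ 0.84750013 -0.18335725 -0.22264791]
top 2448 c [634.2  86.8] size [160.  112.6] ang 88.39 z5/50/95 [44.6 49.5 54. ] slope [ 0.01  -0.001]
scene 1547 c [631.1  86.7] size [159.9 111.6] ang 88.7 z5/50/95 [44.8 50.  53.5] slope [-0.014 -0.002]
```

View pics/t4.png

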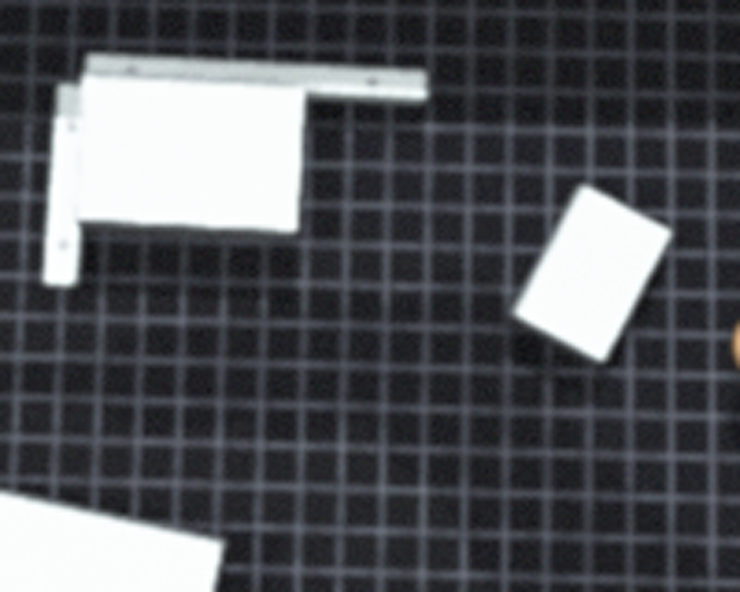

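The organiser sits in the corner against both rails, spanning about (80–305, 75–232) px. It is square to them, the flap is flat, and the arm is clear.

```bash
python3 -c "
from h import *
print(env.hand_in())"
```

```text
the job is handed in; nothing more can be done
None
```

I shut the flap, pushed the organiser into the corner stop until it met both rails, and handed the job in at about 25 s. The hand-in reports no verdict.

- **Flap:** I swept it down from behind with the fingertips and pressed it closed with about 15 N. In the last check its top was level at 50 mm. The fitted slope was at most 0.014, with the two cameras disagreeing on its sign, so I read that as noise.
- **Pushing:** I pushed towards the back rail, then into the side rail until the arm stalled at 13 N. A last push into the back rail stalled at 15 N.
- **Final position:** The organiser's centre measured (632.6, 86.8) mm, averaged over the two cameras. My estimate of fully home is (632, 86.5) mm. The cameras differ by about 3 mm in x, but both are within tolerance.
- **Squareness:** The organiser's yaw was about -1.5°, against -1.5° for the stop.
- **Bystanders:** Every planned path kept clear of the tray, torch, screwdriver and spool. I did not measure their final positions. The last picture did not show the tray, torch or screwdriver, and showed only the edge of the spool.
- **Robot:** The arm was clear of everything, with wrist force near zero.

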